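Hand out a canister from the gravity rack

ROBOT

A 6-joint arm with a two-finger parallel gripper is mounted at the origin on the work surface. World frame = base frame: x ahead of the robot, y to its left, z up, the work surface at z = 0. Lengths are in mm, angles in rad, forces in N, time in s.
With the tool pointing down it reaches from about 300 to 775 mm from the base axis. Payload 14.6 kg.
Tool frame: the origin (TCP) lies on the front face of the gripper's body, between the roots of the fingers; the fingertips stand 97 mm ahead of it and the grasp point (between the pads) lies 78 mm ahead of it; z points along the fingers, y is the line along which they close (so a half turn about z gives the same grasp; the last joint's range is limited). The gripper opens to 94 mm and grips with 3 to 60 N. Pads are 16 mm wide; open, the fingers measure 119 mm over their backs; the gripper's body (75 mm by 177 mm) begins 78 mm behind the grasp point.
Start: joints at [1.164, 0.3, 1.521, -0, 1.321, -0.067], TCP at [183.311, 518.543, 302.646] pointing down, gripper open.
Joint ranges: [-3.03, 3.03], [-0.79, 2.21], [0.23, 2.52], [-1.04, 4.18], [0, 3.07], [-2.55, 2.55]. Speed limits (rad/s): [2.22, 2.22, 2.57, 3.14, 3.14, 3.14].

INTERFACE

Orientations are given as [roll, pitch, yaw] about the fixed x, y, z axes, in that order (R = Rz(yaw) Ry(pitch) Rx(roll)).
In Python, from cell import * gives the robot as it stands.
- The arm moves only by the tool carry_out, never from a script. Its arguments are lists of equal length, an entry for each row: "slide": the shift along the world's x, y, z scaled (see below), a list of three; "dr": the turn, a rotation vector about the world's x, y, z scaled (see below), a list of three; "gripper": the opening in per cent of the stroke, from 0 (shut) to 100 (fully open). A call has 1 to 10 rows; each row is the pose to reach, as a shift and turn from the pose commanded when the call began, turning the shorter way round; what a row does not reach only later rows make up. The controller multiplies each number of a shift by 0.25 m and each number of a turn by 360 degrees. A row lasts 1/12 s, in which the tool goes at most 41.7 mm and 7.16 degrees, less where a joint would pass 70% of its speed; a pose out of reach is approached as far as the arm can. A call with a number of a shift or a turn outside -1 to 1 is refused whole. A call with a gripper value outside its range is refused whole. The fingers move at their own pace and stop on an object; "newtons" is the grip in N (left out, the last holds). Time passes only in rows, so rows that repeat a pose let the fingers close. It gives the time, the measured TCP pose, the force, the opening and the grip force at its end, in the units of the state.
- read_state(): the state, without advancing time (a new reading comes with each control period).
- camera(name): name is "side" or "top" or "wrist"; returns the picture (480x640x3 uint8, red, green, blue); there is no depth.
- camera_model(name): a dict with "vfov" (degrees; the focal length in pixels is half the picture's height over the tangent of half this angle, whatever the lens; pixels are square), "cx", "cy" (the principal point, pixels), "R" (3x3) and "t" (3): a world point X has camera coordinates R X + t. Camera axes: x right, y down, z forward; pixel columns grow to the right and rows downward; lengths in mm; the calibration is good to about 2 mm. A picture is of the moment at which its call begins: read the wrist's pose just before it. camera_model takes no time and is no camera call; for the wrist camera it gives the pose at the moment of the call.
- sign_off(): hands the job in; it is judged then, once.
The state is a dict: "clock": time; "joints": joint angles; "qd": joint speeds; "effort": joint torques, N m; "eef_pos": TCP position; "eef_rot": TCP orientation; "wrist_force": force on the tool from outside, world axes, zero at the start; "moment": the same for the moment, N m; "finger_gap": finger opening in mm; "finger_force": force on a finger pad.
Only numpy, scipy, OpenCV 4.12 (cv2) and the standard library are available. Lean on these libraries where they do the work, as an engineer would, in place of code of your own. Each camera call takes 0.05 s, during which the arm holds its last target. There are 200 camera calls.

TASK

Slide the wooden tray up against the open side of the rack's end bay, squarely, its low end facing the bay and centred on it, and leave it there. Then push the end canister sideways out of the bay, without lifting it, so that it lies flat in the tray and the next canister rolls down to the stop, with the others following on the track. Leave the bowl, mug and jar where they are.

Things in the scene. Friction and masses are not known exactly. Their poses are not given: they have to be found in the camera images.
- rack: Fixed plywood gravity rack, 76 mm wide (own y -38 to +38 mm), on an 8 mm foot plate (x -152 to +55 mm), 85 mm high at the back with canisters. Its track slopes down 0.175 rad towards own +x to a stop board, 28 mm above the track floor. Canisters lie across it (along y), touching. Origin: on the table, under the centre of a canister at the stop. Tray on one side (+y or -y), bowl on the other.
- rack_bay (a point): Centre of a canister resting at the stop, 44 mm above the table. End bay: rack x -22 to +20 mm, open above and at both sides; only friction holds a canister in it. Track floor is 24 mm above the table here (27 mm at the bay's upper edge, 21 mm at the stop).
- rack_guides (a point): Middle of the upper track, on its floor. Here two guides, at rack x below -22 mm (inner faces y = +/-32 mm, 6 mm thick, 30 mm above the track floor) keep the other canisters from going sideways.
- canister0: The end canister, at the stop: closed turned dark-wood button canister, a plain cylinder 40 mm in diameter and 60 mm long, about 50 g, lying on its side. Origin at its centre, its own y axis along its length (x and z turn as it rolls). 
- canister1: The next one up the track: closed turned dark-wood button canister, a plain cylinder 40 mm in diameter and 60 mm long, about 50 g, lying on its side. Origin at its centre, its own y axis along its length (x and z turn as it rolls). 
- canister2: The third one: closed turned dark-wood button canister, a plain cylinder 40 mm in diameter and 60 mm long, about 50 g, lying on its side. Origin at its centre, its own y axis along its length (x and z turn as it rolls). 
- canister3: The fourth and highest one: closed turned dark-wood button canister, a plain cylinder 40 mm in diameter and 60 mm long, about 50 g, lying on its side. Origin at its centre, its own y axis along its length (x and z turn as it rolls). 
- tray: Loose light-wood tray, about 0.3 kg, 100 mm (own x) by 130 mm (own y). Origin: centre of its underside. Along each 130 mm side a wall 10 mm thick, top 40 mm above the table (centred at x = +/-45 mm; can be pinched from above). Slid home, its y axis lies along the rack's y and its end touches the foot plate: centre 103 mm from the rack's origin along rack y.
- tray_floor (a point): Centre of the tray's floor, top face, 12 mm above the table. The tray's two ends (y = +/-65 mm), both alike, have only a low lip, 5 mm thick, top 16 mm above the table: a canister pushed out of the bay passes over it and drops about 10 mm on to the floor.
- bowl: Bystander: white ceramic bowl, 90 mm across, 45 mm high, standing on the table on the side of the rack away from the tray; origin at the centre of its underside.
- mug: Bystander: terracotta mug, 76 mm across, 85 mm high; origin at the centre of its underside.
- jar: Bystander: green glass jar with a wooden lid, 60 mm across, 80 mm high; origin at the centre of its underside.
Mind the look-alikes: they are no part of the job. Leave any red look-alike of the canister1 alone. Several things have the shape of the rack; the one meant has the colours described above.

How it is judged (in metres and radians):
On the way, in this order (a step that is already met when the one before it is completed fails the run):
1. the tray stands against the side of the rack, square to it and centred on the end bay ((y of tray in the frame of rack between 0.09 and 0.115 m or y of tray in the frame of rack between -0.115 and -0.09 m) and x of tray in the frame of rack between -0.016 and 0.016 m and angle between the y axis of tray and the y axis of rack, either way round below 0.12 rad), for 0.2 s.
2. the end canister lies flat in the tray (x of canister0 in the frame of tray between -0.024 and 0.024 m and y of canister0 in the frame of tray between -0.034 and 0.034 m and z of canister0 in the frame of tray between 0.026 and 0.0355 m), for 0.2 s.
At the end, for the whole second after the job is handed in: Tray beside the end bay (gap under 12 mm, centred within 16 mm, square within 0.12 rad); canister0 flat on its floor inside the lips; canister1 at the stop (5 mm along, 10 mm across) with 2 and 3 behind it on the track (same tolerances); all at rest (all of step 1 and all of step 2 and x of canister1 in the frame of rack between -0.005 and 0.005 m and y of canister1 in the frame of rack between -0.01 and 0.01 m and z of canister1 in the frame of rack between 0.038 and 0.05 m and x of canister2 in the frame of rack between -0.044586 and -0.034586 m and y of canister2 in the frame of rack between -0.01 and 0.01 m and z of canister2 in the frame of rack between 0.0449991 and 0.0569991 m and x of canister3 in the frame of rack between -0.084172 and -0.074172 m and y of canister3 in the frame of rack between -0.01 and 0.01 m and z of canister3 in the frame of rack between 0.0519983 and 0.0639983 m and linear speed of each of canister0, canister1, canister2, canister3, tray below 0.02 m/s); the robot touches nothing.
It fails at once if the end canister is lifted (more than 15 mm above its place in the bay) (z of canister0 in the frame of rack above 0.059 m).
It fails at once if the bowl is moved more than 20 mm (distance of bowl from where it was at the start of the episode above 0.02 m).
It fails at once if the mug is moved more than 20 mm (distance of mug from where it was at the start of the episode above 0.02 m).
It fails at once if the jar is moved more than 20 mm (distance of jar from where it was at the start of the episode above 0.02 m).
It also fails if it takes over 54 s, if anything falls off the work surface, if the arm or the gripper's body presses on something with over 40 N, if the wrist force passes 120 N, or if a joint passes its speed limit or range.

## Working session

There is one attempt and no reset: what is moved stays moved. The work goes in short steps, Python scripts to look and compute and a tool call to move; the robot and the scene stay as the last step left them, time stands still between calls to the robot, and variables do not carry over. Pictures are saved under pics/ and viewed, at most 10 in all, crops included, and the job is handed in when it is done.

Besides the shell and the picture viewer there is one more tool, called after "Emit:" as name(argument=value, ...), one argument or row to a line, values as JSON. carry_out: Moves the arm, as the interface text tells. Its arguments: {"type":"object","properties":{"slide":{"type":"array","items":{"type":"array","items":{"type":"number","minimum":-1,"maximum":1}}},"dr":{"type":"array","items":{"type":"array","items":{"type":"number","minimum":-1,"maximum":1}}},"gripper":{"type":"array","items":{"type":"number"}},"newtons":{"type":"number"}},"required":["slide","dr","gripper"]}

```bash
mkdir -p pics; cat > h.py <<'E'
from cell import *
import numpy as np, cv2
def snap(n,f):
    m=camera_model(n); im=camera(n); cv2.imwrite('pics/'+f,cv2.cvtColor(im,cv2.COLOR_RGB2BGR)); return im,m
def ray(m,u,v,z):
    f=240/np.tan(np.radians(m['vfov'])/2); R=np.array(m['R']);t=np.array(m['t'])
    d=R.T@np.array([(u-m['cx'])/f,(v-m['cy'])/f,1]); c=-R.T@t
    return c+d*(z-c[2])/d[2]
def proj(m,X):
    f=240/np.tan(np.radians(m['vfov'])/2); p=np.array(m['R'])@np.array(X)+np.array(m['t'])
    return p[:2]/p[2]*f+[m['cx'],m['cy']]
E
python3 - <<'E'
from h import *
for n in('top','side'):
    im,m=snap(n,n+'1.png'); print(n,m)
print(read_state())
E
```

```text
top {'vfov': 47.9564596723806, 'cx': 323.7645071362437, 'cy': 236.01554887160424, 'R': array([[ 0.01225341, -0.99970064, -0.0211774 ],
       [-0.99263175, -0.00960801, -0.12078864],
       [ 0.12054901,  0.02250144, -0.99245233]]), 't': array([  16.10385778,  460.47029362, 1299.63513875])}
side {'vfov': 48.880679903809394, 'cx': 322.05591849699545, 'cy': 245.56443814684968, 'R': array([[ 0.98096815, -0.19307753, -0.02055592],
       [-0.12838117, -0.56553182, -0.81467296],
       [ 0.14567002,  0.80180723, -0.57955622]]), 't': array([-418.29426441,  112.60933667, 1142.95872773])}
{'clock': 0.1, 'joints': array([ 1.16438332e+00,  3.00435891e-01,  1.52150069e+00, -8.48624838e-06,
        1.32071442e+00, -6.66446089e-02]), 'qd': array([-0.00083995, -0.00161357, -0.00154251, -0.00044032,  0.00012705,
        0.00022947]), 'effort': array([ 2.34661071e-03, -5.32648587e+01, -3.53280401e+01,  7.09605287e-02,
        2.34717719e-02, -1.12804632e-04]), 'eef_pos': array([183.27349043, 518.42809807, 302.13959794]), 'eef_rot': array([-3.14053611e+00, -6.22791370e-05,  2.80182633e+00]), 'wrist_force': array([ 1.36010087, -0.05974387, -0.35956472]), 'moment': array([ 0.04551207,  0.01692156, -0.01701431]), 'finger_force': 0.0, 'finger_gap': 94.1643107428305}
```

View pics/top1.png

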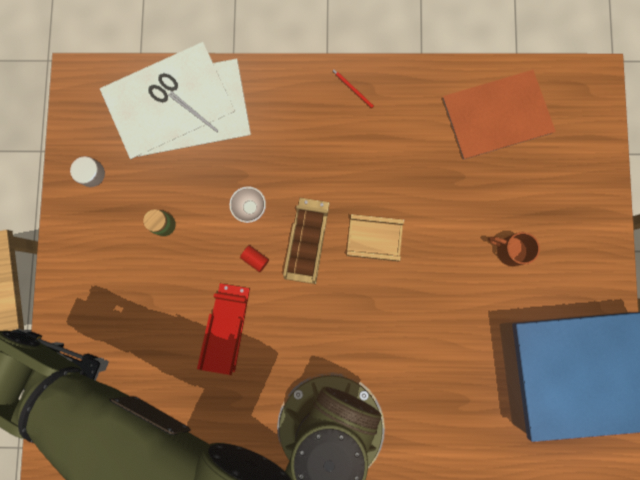

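View pics/side1.png

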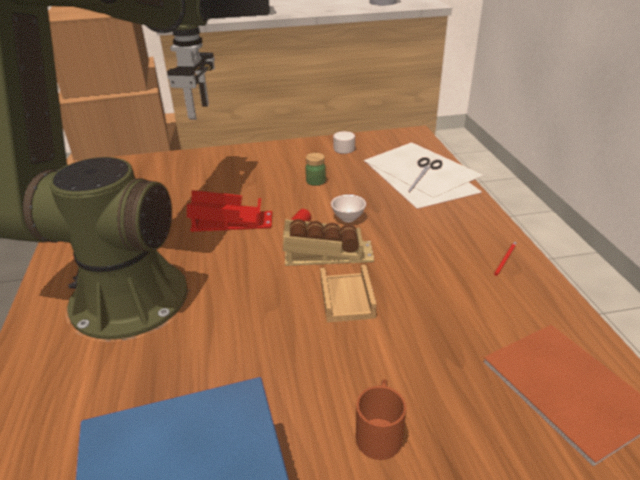

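The top view shows the rack at about (306,240), with its stop end up at (313,205), the tray at (375,238) on its right, and the bowl at (247,204) on its left. The red rack and red canister are the look-alikes. I'll zoom in for corner positions.

```bash
python3 - <<'E'
import cv2
a=cv2.imread('pics/top1.png')[185:290,275:415]
cv2.imwrite('pics/c1.png',cv2.resize(a,None,fx=5.5,fy=5.5,interpolation=cv2.INTER_CUBIC))
E
```

```text
(no output)
```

View pics/c1.png

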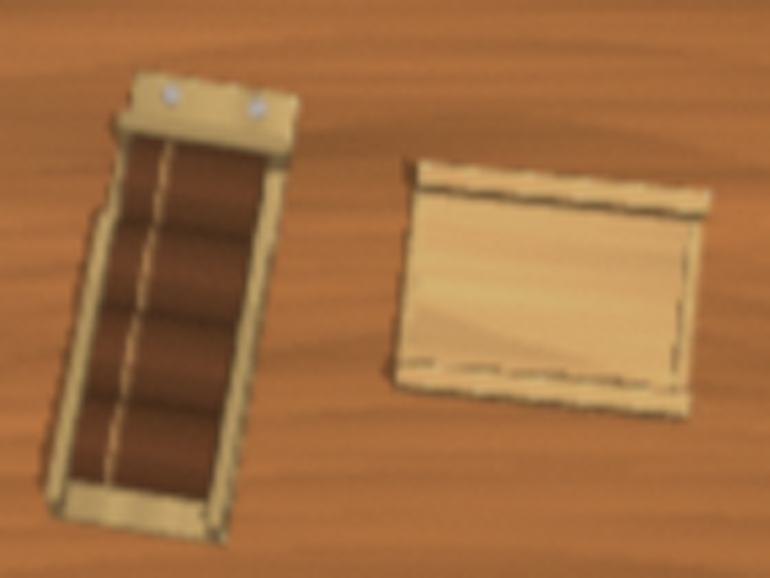

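The crop shows the rack's foot front corners at (136,72) and (300,96), canister 0 directly below the stop, the guides' back ends at about (48,510) and (225,540), and the tray corners at (418,160), (712,190), (688,415) and (395,385).

```bash
python3 - <<'E'
from h import *
from scipy.optimize import least_squares
m=camera_model('top'); print('cam',-np.array(m['R']).T@m['t'])
P=lambda c,z: ray(m,c[0]/5.5+275-.4,c[1]/5.5+185-.4,z)
L=lambda x:24-x*np.tan(.175)
fit=lambda obj,x0:least_squares(lambda q:np.concatenate([proj(m,[q[0]+np.cos(q[2])*p[0]-np.sin(q[2])*p[1],q[1]+np.sin(q[2])*p[0]+np.cos(q[2])*p[1],p[2]])-(np.array(c)/5.5+[274.6,184.6]) for p,c in obj]),x0)
tr=[((50,65,40),(418,160)),((50,-65,40),(712,190)),((-50,-65,40),(688,415)),((-50,65,40),(395,385))]
r=fit(tr,[500,-100,0]);print('tray',r.x,r.fun.round(1))
rk=[((55,38,8),(136,72)),((55,-38,8),(300,96)),((-22,38,L(-22)+30),(103,208)),((-152,38,L(-152)+30),(48,510)),((-152,-38,L(-152)+30),(225,540))]
r2=fit(rk,[500,60,0]);print('rack',r2.x,r2.fun.round(1))
q=r2.x;c,s=np.cos(q[2]),np.sin(q[2]);w=lambda x,y:q[:2]+[c*x-s*y,s*x+c*y]
print('tray target',w(0,-103),'shift',w(0,-103)-r.x[:2], 'cans', [P(((198),(y)),64+k*7) for k,y in ((0,186),)])
for n,u,v,z in(('bowl',247,204,45),('mug',520,248,85),('jar',155,221,80),('red',254,258,20)): print(n,ray(m,u,v,z))
E
```

```text
cam [ 300.2103747    -8.7204164  1345.78653756]
tray [ 4.58159323e+02 -1.04190276e+02 -9.65931818e-02] [ 0.1  0.1 -0.3  0.2  0.3 -0.   0.  -0.3]
rack [ 5.00926600e+02  5.41104362e+01 -1.44711367e-01] [ 0.3 -0.5  0.2 -0.4 -0.2  1.8 -0.  -0.3 -0.2 -0.7]
tray target [486.07329768 -47.81296351] shift [27.91397493 56.37731216] cans [array([498.21545913,  52.52043565,  64.        ])]
bowl [535.53247783 210.16766928  45.        ]
mug [ 429.65249168 -437.77349588   85.        ]
jar [486.1728027  423.44350092  80.        ]
red [404.8764454  193.03355203  20.        ]
```

Emit:
carry_out(
  slide=[
    [0.4, -1, 0],
    [0.4, -1, 0],
    [0.4, -1, 0],
    [0.4, -1, 0],
    [0.4, -1, 0],
    [0.4, -1, 0],
    [0.4, -1, 0],
    [0.4, -1, 0],
  ],
  dr=[
    [0, 0, -0.08],
    [0, 0, -0.08],
    [0, 0, -0.08],
    [0, 0, -0.08],
    [0, 0, -0.08],
    [0, 0, -0.08],
    [0, 0, -0.08],
    [0, 0, -0.08],
  ],
  gripper=[45, 45, 45, 45, 45, 45, 45, 45],
  newtons=30,
)

```text
clock: 0.77
eef_pos: [284.2, 265.9, 302.7]
eef_rot: [3.141, 0.0, 2.296]
wrist_force: [0.1, 1.8, -0.3]
finger_gap: 44.6
finger_force: 0.0
```

Emit:
carry_out(
  slide=[
    [0.4, -1, 0],
    [0.4, -1, 0],
    [0.4, -1, 0],
    [0.4, -1, 0],
    [0.4, -1, 0],
    [0.4, -1, 0],
    [0.4, -1, 0],
    [0.4, -1, 0],
  ],
  dr=[
    [0, 0, -0.08],
    [0, 0, -0.08],
    [0, 0, -0.08],
    [0, 0, -0.08],
    [0, 0, -0.08],
    [0, 0, -0.08],
    [0, 0, -0.08],
    [0, 0, -0.08],
  ],
  gripper=[45, 45, 45, 45, 45, 45, 45, 45],
)

```text
clock: 1.43
eef_pos: [384.3, 16.1, 302.4]
eef_rot: [-3.141, 0.0, 1.793]
wrist_force: [0.4, -0.2, -0.3]
finger_gap: 42.4
finger_force: 0.0
```

Emit:
carry_out(
  slide=[
    [0.12, -0.473, -0.35],
    [0.12, -0.473, -0.35],
    [0.12, -0.473, -0.35],
    [0.12, -0.473, -0.35],
    [0.12, -0.473, -0.35],
    [0.12, -0.473, -0.35],
    [0.12, -0.473, -0.35],
    [0.12, -0.473, -0.35],
  ],
  dr=[
    [0, 0, -0.0513],
    [0, 0, -0.0513],
    [0, 0, -0.0513],
    [0, 0, -0.0513],
    [0, 0, -0.0513],
    [0, 0, -0.0513],
    [0, 0, -0.0513],
    [0, 0, -0.0513],
  ],
  gripper=[45, 45, 45, 45, 45, 45, 45, 45],
)

```text
clock: 2.1
eef_pos: [413.5, -98.6, 215.9]
eef_rot: [3.14, 0.0, 1.476]
wrist_force: [0.1, -0.3, 0.1]
finger_gap: 42.0
finger_force: 0.0
```

```bash
python3 - <<'E'
from h import *
s=read_state();print(s['clock'],s['eef_pos'],s['eef_rot'],s['joints'],s['finger_gap'])
im,m=snap('wrist','w1.png');print(m)
E
```

```text
2.1 [413.54246989 -98.57704254 215.90993849] [3.14040139e+00 1.43756176e-04 1.47576611e+00] [-3.20255046e-01  1.22603370e-01  1.95473339e+00  1.44092098e-04
  1.06306262e+00 -2.25294898e-01] 42.03094716104284
{'vfov': 69.36147264428959, 'cx': 319.7067555676459, 'cy': 236.18776859817274, 'R': array([[ 0.99544899, -0.09527676,  0.00190991],
       [-0.09232051, -0.95920574,  0.26721017],
       [-0.02362692, -0.26617042, -0.96363638]]), 't': array([-420.83522599,  -62.5767204 ,  291.64985077])}
```

View pics/w1.png

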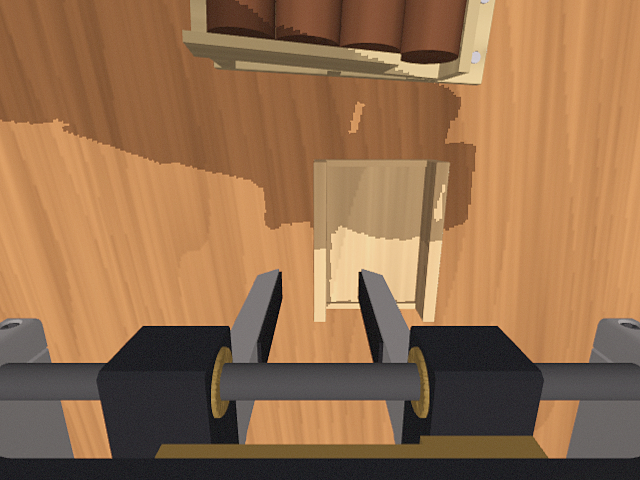

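The wrist view shows both fingers straddling the tray's near wall (at column 320). The tray corners are at (314,162), (449,162), (436,321) and (314,321), and the foot plate's corners are at (480,83) and (215,68). I'll cross-check these against the first fit.

```bash
python3 - <<'E'
from h import *
m=camera_model('wrist')
for n,u,v,z in(('tl',314,162,40),('tr',449,162,40),('br',436,321,40),('bl',314,321,40),('foot+',480,83,8),('foot-',215,68,8)): print(n,ray(m,u,v,z).round(1))
def W(q,x,y): c,s=np.cos(q[2]),np.sin(q[2]); return (q[0]+c*x-s*y,q[1]+s*x+c*y)
T=(458.2,-104.2,-.0966);K=(500.9,54.1,-.1447)
for p in((-50,65),(50,65),(50,-65),(-50,-65)):print(np.round(W(T,*p),1))
for p in((55,-38),(-152,-38)):print(np.round(W(K,*p),1))
E
```

```text
tl [414.9 -37.7  40. ]
tr [513.1 -47.1  40. ]
br [ 502.9 -176.1   40. ]
bl [ 402.  -166.3   40. ]
foot+ [548.4   7.9   8. ]
foot- [345.8  37.9   8. ]
[414.7 -34.7]
[514.2 -44.3]
[ 501.7 -173.7]
[ 402.2 -164.1]
[549.8   8.6]
[345.   38.4]
```

Emit:
carry_out(
  slide=[
    [0, 0, -0.15],
    [0, -0.004, -0.3],
    [0, -0.004, -0.36],
    [0, -0.004, -0.4],
    [0, -0.004, -0.4],
    [0, -0.004, -0.4],
    [0, -0.004, -0.4],
  ],
  dr=[
    [0, 0, 0],
    [0, 0, 0],
    [0, 0, 0],
    [0, 0, 0],
    [0, 0, 0],
    [0, 0, 0],
    [0, 0, 0],
  ],
  gripper=[45, 45, 45, 45, 45, 45, 45],
)

```text
clock: 2.73
eef_pos: [414.0, -100.7, 116.5]
eef_rot: [3.139, 0.001, 1.475]
wrist_force: [-0.6, 0.8, -0.5]
finger_gap: 42.3
finger_force: 0.0
```

Emit:
carry_out(
  slide=[
    [0, 0, -0.004],
    [0, 0, -0.004],
    [0, 0, -0.004],
    [0, 0, -0.004],
    [0, 0, -0.004],
    [0, 0, -0.004],
    [0, 0, -0.004],
    [0, 0, -0.004],
    [0, 0, -0.004],
    [0, 0, -0.004],
  ],
  dr=[
    [0, 0, 0],
    [0, 0, 0],
    [0, 0, 0],
    [0, 0, 0],
    [0, 0, 0],
    [0, 0, 0],
    [0, 0, 0],
    [0, 0, 0],
    [0, 0, 0],
    [0, 0, 0],
  ],
  gripper=[0, 0, 0, 0, 0, 0, 0, 0, 0, 0],
)

```text
clock: 3.57
eef_pos: [413.4, -100.8, 114.3]
eef_rot: [3.141, 0.0, 1.474]
wrist_force: [-1.6, 0.1, 5.1]
finger_gap: 9.7
finger_force: 30.0
```

Emit:
carry_out(
  slide=[
    [0.03, 0.03, 0],
    [0.06, 0.06, 0],
    [0.09, 0.09, 0],
    [0.111, 0.12, 0],
    [0.111, 0.15, 0],
    [0.111, 0.175, 0],
    [0.111, 0.2, 0],
    [0.111, 0.22, 0],
    [0.111, 0.234, 0],
    [0.111, 0.234, 0],
  ],
  dr=[
    [0, 0, -0.002],
    [0, 0, -0.004],
    [0, 0, -0.006],
    [0, 0, -0.0077],
    [0, 0, -0.0077],
    [0, 0, -0.0077],
    [0, 0, -0.0077],
    [0, 0, -0.0077],
    [0, 0, -0.0077],
    [0, 0, -0.0077],
  ],
  gripper=[0, 0, 0, 0, 0, 0, 0, 0, 0, 0],
)

```text
clock: 4.4
eef_pos: [441.0, -41.5, 114.3]
eef_rot: [3.141, -0.0, 1.426]
wrist_force: [1.0, 3.3, 5.6]
finger_gap: 9.9
finger_force: 30.0
```

Emit:
carry_out(
  slide=[
    [0, 0, 0],
    [0, 0, 0],
    [0, 0, 0],
    [0, 0, 0],
    [0, 0, 0],
    [0, 0, 0],
  ],
  dr=[
    [0, 0, 0],
    [0, 0, 0],
    [0, 0, 0],
    [0, 0, 0],
    [0, 0, 0],
    [0, 0, 0],
  ],
  gripper=[45, 45, 45, 45, 45, 45],
)

```text
clock: 4.9
eef_pos: [441.0, -42.2, 114.1]
eef_rot: [-3.141, -0.0, 1.426]
wrist_force: [0.2, -0.3, -0.1]
finger_gap: 41.7
finger_force: 0.0
```

Emit:
carry_out(
  slide=[
    [0, 0, 0.1],
    [0, 0, 0.2],
    [0, 0, 0.4],
    [0, -0.1, 0.5],
    [0, -0.2, 0.5],
    [0, -0.2, 0.5],
    [0, -0.2, 0.5],
  ],
  dr=[
    [0, 0, 0],
    [0, 0, 0],
    [0, 0, 0],
    [0, 0, 0],
    [0, 0, 0],
    [0, 0, 0],
    [0, 0, 0],
  ],
  gripper=[45, 45, 45, 45, 45, 45, 45],
)

```text
clock: 5.48
eef_pos: [440.9, -92.8, 239.2]
eef_rot: [3.141, -0.0, 1.424]
wrist_force: [0.6, 0.2, 0.8]
finger_gap: 42.4
finger_force: 0.0
```

```bash
python3 - <<'E'
from h import *
s=read_state();print(s['clock'],s['eef_pos'],s['eef_rot'],s['finger_gap'])
im,m=snap('wrist','w2.png')
E
```

```text
5.4833 [440.88593572 -92.83082071 239.19882658] [ 3.14134016e+00 -6.17688110e-06  1.42393629e+00] 42.40724020353932
```

View pics/w2.png

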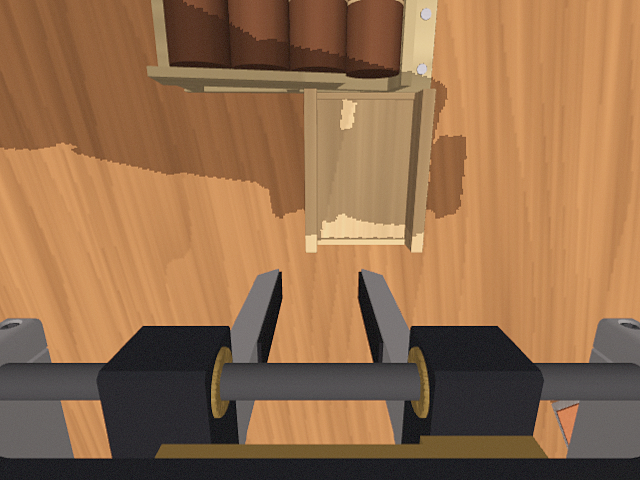

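The tray now stands against the rack's side with its corners at (305,90), (436,90), (422,251) and (305,251). Canister 0's end, at about (374,77), is centred on it.

```bash
python3 - <<'E'
from h import *
m=camera_model('wrist')
K=np.array([500.6,53.8]);a=-.1447;R=np.array([[np.cos(a),np.sin(a)],[-np.sin(a),np.cos(a)]])
for n,u,v,z in(('tl',305,90,40),('tr',436,90,40),('br',422,251,40),('bl',305,251,40),('can0 left',347,74,40),('can0 right',400,74,40)): p=ray(m,u,v,z); print(n,p.round(1),(R@(p[:2]-K)).round(1))
for p in((0,62),(0,-52)):print('finger waypoint',K+R.T@np.array(p))
E
```

```text
tl [445.7  21.1  40. ] [-49.6 -40.3]
tr [543.4   6.7  40. ] [ 49.1 -40.5]
br [ 524.3 -119.3   40. ] [  48.4 -167.9]
bl [ 425.7 -104.8   40. ] [ -51.3 -167.8]
can0 left [478.4  27.4  40. ] [-18.2 -29.3]
can0 right [517.5  21.7  40. ] [ 21.3 -29.4]
finger waypoint [509.54012543 115.15205096]
finger waypoint [493.10183029   2.34344113]
```

Emit:
carry_out(
  slide=[
    [0.276, 0.832, 0],
    [0.276, 0.832, 0],
    [0.276, 0.832, 0],
    [0.276, 0.832, 0],
    [0.276, 0.832, 0],
    [0.276, 0.832, 0],
    [0.276, 0.832, 0],
    [0.276, 0.832, 0],
  ],
  dr=[
    [0, 0, 0],
    [0, 0, 0],
    [0, 0, 0],
    [0, 0, 0],
    [0, 0, 0],
    [0, 0, 0],
    [0, 0, 0],
    [0, 0, 0],
  ],
  gripper=[9, 9, 9, 9, 9, 9, 9, 9],
)

```text
clock: 6.2
eef_pos: [509.5, 116.3, 238.3]
eef_rot: [-3.14, 0.001, 1.428]
wrist_force: [0.5, -0.8, 0.4]
finger_gap: 8.8
finger_force: 0.0
```

Emit:
carry_out(
  slide=[
    [0, 0, -0.15],
    [0, 0, -0.3],
    [0, 0, -0.4],
    [0, 0, -0.433],
    [0, 0, -0.433],
    [0, 0, -0.433],
  ],
  dr=[
    [0, 0, 0],
    [0, 0, 0],
    [0, 0, 0],
    [0, 0, 0],
    [0, 0, 0],
    [0, 0, 0],
  ],
  gripper=[9, 9, 9, 9, 9, 9],
)

```text
clock: 6.7
eef_pos: [510.4, 115.1, 132.0]
eef_rot: [3.141, -0.0, 1.425]
wrist_force: [-0.1, -0.9, 0.7]
finger_gap: 8.1
finger_force: 0.0
```

```bash
python3 - <<'E'
from h import *
s=read_state();print(s['clock'],s['eef_pos'],s['eef_rot'],s['finger_gap'],s['wrist_force'])
im,m=snap('side','s2.png')
a=cv2.imread('pics/s2.png')[170:340,220:440]
cv2.imwrite('pics/s2c.png',cv2.resize(a,None,fx=3.4,fy=3.4,interpolation=cv2.INTER_CUBIC))
E
```

```text
6.7 [510.40253708 115.1473972  131.96211689] [ 3.14094030e+00 -1.86207886e-04  1.42483024e+00] 8.098658743314754 [-0.14775229 -0.89623494  0.70005533]
```

View pics/s2c.png

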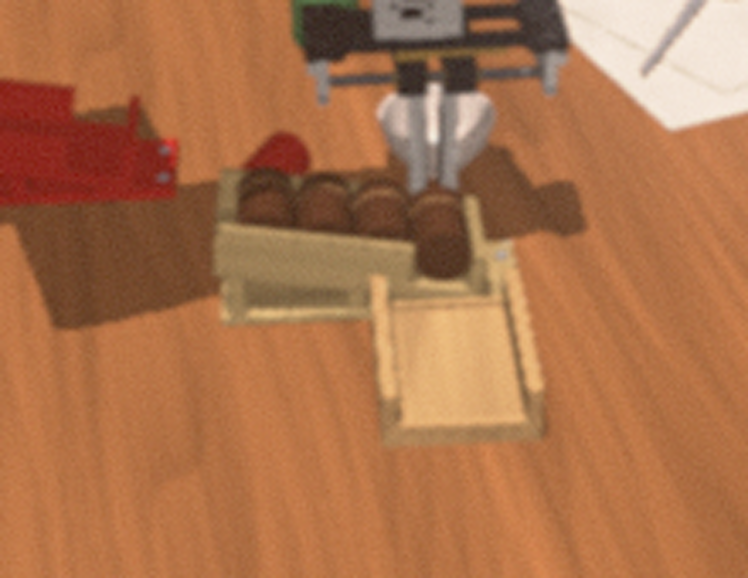

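The side view shows the fingers behind canister 0, lined up within the bay's width, and the tray in place in front.

Emit:
carry_out(
  slide=[
    [-0.0058, -0.04, 0],
    [-0.0115, -0.079, 0],
    [-0.0161, -0.111, 0],
    [-0.0208, -0.143, 0],
    [-0.0254, -0.174, 0],
    [-0.03, -0.206, 0],
    [-0.0346, -0.2375, 0],
  ],
  dr=[
    [0, 0, 0],
    [0, 0, 0],
    [0, 0, 0],
    [0, 0, 0],
    [0, 0, 0],
    [0, 0, 0],
    [0, 0, 0],
  ],
  gripper=[9, 9, 9, 9, 9, 9, 9],
)

```text
clock: 7.33
eef_pos: [501.3, 55.6, 131.0]
eef_rot: [3.142, -0.0, 1.426]
wrist_force: [0.4, 1.2, 2.1]
finger_gap: 8.0
finger_force: 0.9
```

Emit:
carry_out(
  slide=[
    [-0.0066, -0.045, 0],
    [-0.0131, -0.09, 0],
    [-0.0197, -0.135, 0],
    [-0.0262, -0.18, 0],
    [-0.032, -0.22, 0],
    [-0.032, -0.22, 0],
    [-0.032, -0.22, 0],
  ],
  dr=[
    [0, 0, 0],
    [0, 0, 0],
    [0, 0, 0],
    [0, 0, 0],
    [0, 0, 0],
    [0, 0, 0],
    [0, 0, 0],
  ],
  gripper=[9, 9, 9, 9, 9, 9, 9],
)

```text
clock: 7.92
eef_pos: [493.4, 0.8, 130.9]
eef_rot: [-3.142, 0.0, 1.425]
wrist_force: [-0.2, 0.0, 0.3]
finger_gap: 8.3
finger_force: 0.0
```

```bash
python3 - <<'E'
from h import *
im,m=snap('side','s3.png')
a=cv2.imread('pics/s3.png')[170:340,220:440]
cv2.imwrite('pics/s3c.png',cv2.resize(a,None,fx=3.4,fy=3.4,interpolation=cv2.INTER_CUBIC))
E
```

```text
(no output)
```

View pics/s3c.png

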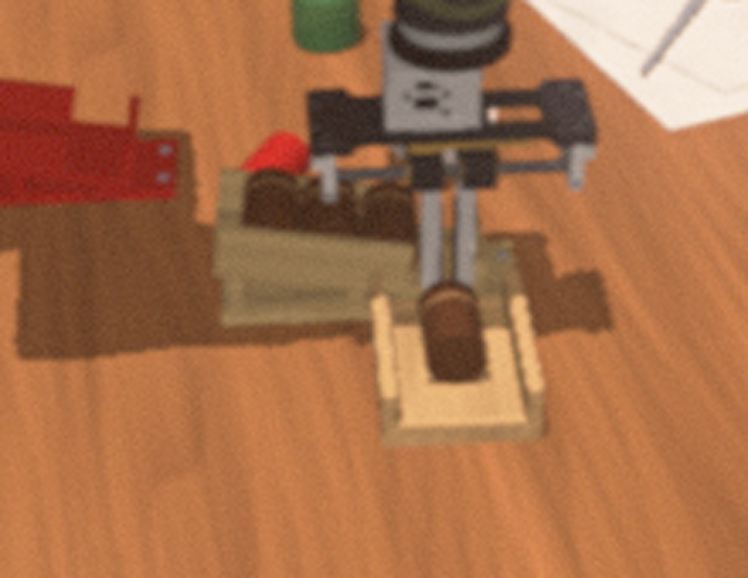

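Canister 0 lies in the tray at about (455,330), with the fingers just behind it. Next I lift straight up.

Emit:
carry_out(
  slide=[
    [0, 0, 0],
    [0, 0, 0],
    [0, 0, 0.05],
    [0, 0, 0.15],
    [0, 0, 0.3],
    [0, -0.1, 0.45],
    [0, -0.3, 0.6],
    [0, -0.4, 0.6],
    [0, -0.4, 0.6],
    [0, -0.4, 0.6],
  ],
  dr=[
    [0, 0, 0],
    [0, 0, 0],
    [0, 0, 0],
    [0, 0, 0],
    [0, 0, 0],
    [0, 0, 0],
    [0, 0, 0],
    [0, 0, 0],
    [0, 0, 0],
    [0, 0, 0],
  ],
  gripper=[9, 9, 9, 9, 9, 9, 9, 9, 9, 9],
)

```text
clock: 8.8
eef_pos: [493.5, -99.9, 281.6]
eef_rot: [3.14, 0.0, 1.423]
wrist_force: [-0.3, 0.9, -0.2]
finger_gap: 8.5
finger_force: 0.0
```

```bash
python3 - <<'E'
from h import *
s=read_state();print(s['clock'],s['eef_pos'])
im,m=snap('wrist','w4.png');snap('side','s4.png')
a=cv2.imread('pics/s4.png')[190:340,240:390]
b=cv2.imread('pics/w4.png')
cv2.imwrite('pics/m4.png',np.hstack([cv2.resize(a,(400,400),interpolation=cv2.INTER_CUBIC),cv2.resize(b[:400,120:520],(400,400))]))
E
```

```text
8.8 [493.46819312 -99.89499777 281.57031244]
```

View pics/m4.png

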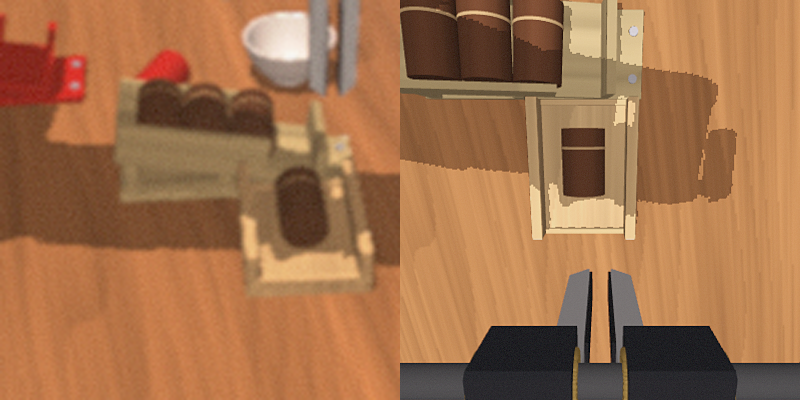

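Canister 0 is flat in the tray, but canister 1 (right edge at 562,50) hasn't rolled down. It looks slightly skewed or jammed at the guides. I'll move for a closer look from above.

Emit:
carry_out(
  slide=[
    [0, 0.3, 0.1],
    [0, 0.3, 0.1],
    [0, 0.3, 0.1],
    [0, 0.3, 0.1],
    [0, 0.3, 0.1],
    [0, 0.3, 0.1],
  ],
  dr=[
    [0, 0, 0],
    [0, 0, 0],
    [0, 0, 0],
    [0, 0, 0],
    [0, 0, 0],
    [0, 0, 0],
  ],
  gripper=[0, 0, 0, 0, 0, 0],
)

```text
clock: 9.4
eef_pos: [493.2, -23.7, 305.0]
eef_rot: [-3.14, 0.0, 1.426]
wrist_force: [-0.1, -0.5, 0.5]
finger_gap: 0.4
finger_force: 0.0
```

```bash
python3 - <<'E'
from h import *
s=read_state();print(s['clock'],s['eef_pos'],s['eef_rot'])
im,m=snap('wrist','w5.png')
b=cv2.imread('pics/w5.png')[40:280,170:490]
cv2.imwrite('pics/w5c.png',cv2.resize(b,None,fx=2.5,fy=2.5,interpolation=cv2.INTER_CUBIC))
E
```

```text
9.4 [493.24178922 -23.71885536 304.98756388] [-3.14001606e+00  1.31494032e-04  1.42588540e+00]
```

View pics/w5c.png

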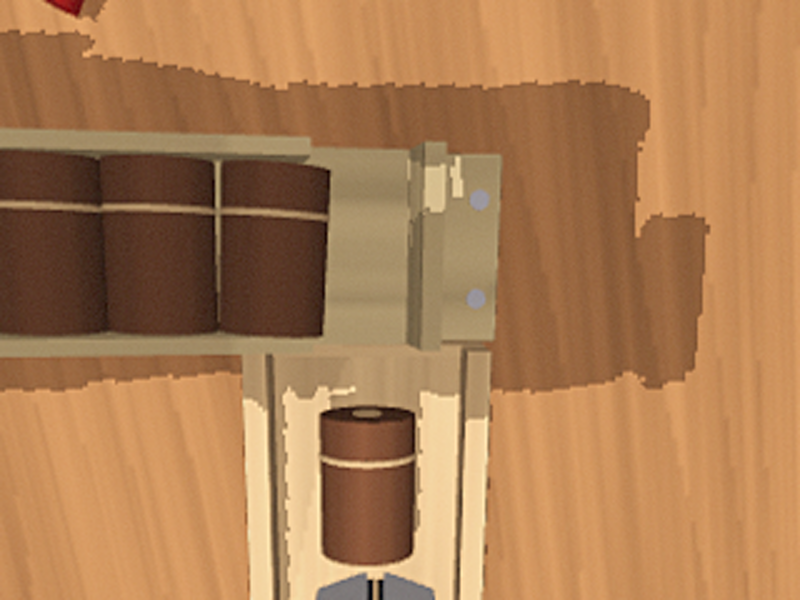

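Canister 1 (crop 220–330, 165–335) is skewed about 0.05 rad, and its lower end is jammed against the tray-side guide. I'll nudge the part of its end face that stands above the guide towards +y with the closed fingers.

Emit:
carry_out(
  slide=[
    [-0.075, 0.148, 0],
    [-0.075, 0.148, 0],
    [-0.075, 0.148, -0.15],
    [-0.075, 0.148, -0.3],
    [-0.075, 0.148, -0.45],
    [-0.075, 0.148, -0.55],
    [-0.075, 0.148, -0.58],
    [-0.075, 0.148, -0.58],
    [-0.075, 0.148, -0.58],
  ],
  dr=[
    [0, 0, 0],
    [0, 0, 0],
    [0, 0, 0],
    [0, 0, 0],
    [0, 0, 0],
    [0, 0, 0],
    [0, 0, 0],
    [0, 0, 0],
    [0, 0, 0],
  ],
  gripper=[0, 0, 0, 0, 0, 0, 0, 0, 0],
)

```text
clock: 10.2
eef_pos: [475.2, 13.1, 161.8]
eef_rot: [3.141, -0.0, 1.425]
wrist_force: [0.8, 0.1, 0.9]
finger_gap: 0.1
finger_force: 0.0
```

```bash
python3 - <<'E'
from h import *
s=read_state();p=s['eef_pos'];a=-.1447
d=p[:2]-[500.6,53.8];print(s['clock'],p,np.cos(a)*d[0]+np.sin(a)*d[1],-np.sin(a)*d[0]+np.cos(a)*d[1])
E
```

```text
10.2 [475.15841933  13.06505024 161.81898467] -19.301896667852887 -43.9778005799804
```

Emit:
carry_out(
  slide=[
    [0.0015, 0.01, -0.006],
    [0.0029, 0.02, -0.006],
    [0.0037, 0.0255, -0.006],
    [0.0043, 0.0297, -0.006],
    [0.0043, 0.0297, -0.006],
  ],
  dr=[
    [0, 0, 0],
    [0, 0, 0],
    [0, 0, 0],
    [0, 0, 0],
    [0, 0, 0],
  ],
  gripper=[0, 0, 0, 0, 0],
)

```text
clock: 10.62
eef_pos: [476.3, 20.7, 160.3]
eef_rot: [3.139, 0.001, 1.426]
wrist_force: [1.0, -5.6, 2.7]
finger_gap: 0.3
finger_force: 2.6
```

```bash
python3 - <<'E'
from h import *
s=read_state();p=s['eef_pos'];a=-.1447
d=p[:2]-[500.6,53.8];print(s['clock'],p,np.cos(a)*d[0]+np.sin(a)*d[1],-np.sin(a)*d[0]+np.cos(a)*d[1],s['wrist_force'])
im,m=snap('side','s6.png')
# mean brightness in bay: does can1 still stand up-track? compare with s4
a=cv2.imread('pics/s4.png').astype(int);b=cv2.imread('pics/s6.png').astype(int)
print([proj(m,[500.6+.9895*x,53.8-.1442*x,z]).round() for x,z in((0,64),(-36,70),(-40,71),(-80,78))])
for x,z in((0,64),(-40,71),(-80,78),(-112,84)):
    u,v=proj(m,[500.6+.9895*x,53.8-.1442*x,z]).astype(int); print(x,a[v,u],b[v,u])
E
```

```text
10.6167 [476.28630223  20.66102457 160.26261685] -19.28110689952375 -36.29857446746524 [ 1.0195622  -5.63772355  2.68554847]
[array([348., 231.]), array([333., 229.]), array([331., 229.]), array([314., 227.])]
0 [ 74 116 185] [ 92 121 168]
-40 [ 47  68 110] [29 43 69]
-80 [33 53 81] [37 48 78]
-112 [33 47 80] [28 49 78]
```

Emit:
carry_out(
  slide=[
    [-0.0043, -0.03, 0],
    [-0.0043, -0.03, 0],
    [-0.0043, -0.03, 0.15],
    [-0.0043, -0.03, 0.3],
    [0.071, -0.178, 0.45],
    [0.071, -0.178, 0.586],
    [0.071, -0.178, 0.586],
    [0.071, -0.178, 0.586],
    [0.071, -0.178, 0.586],
  ],
  dr=[
    [0, 0, 0],
    [0, 0, 0],
    [0, 0, 0],
    [0, 0, 0],
    [0, 0, 0],
    [0, 0, 0],
    [0, 0, 0],
    [0, 0, 0],
    [0, 0, 0],
  ],
  gripper=[0, 0, 0, 0, 0, 0, 0, 0, 0],
)

```text
clock: 11.42
eef_pos: [493.1, -23.6, 305.2]
eef_rot: [-3.141, -0.0, 1.426]
wrist_force: [0.5, -0.4, -0.3]
finger_gap: 0.8
finger_force: 0.0
```

```bash
cat > chk.py <<'E'
from h import *
import sys
def mask(im):
    g=im.astype(int); return (((g.max(2)<125)&(g[...,0]-g[...,2]>15)&(g[...,0]>1.45*g[...,1]))*255).astype('uint8')
def canpix(f):
    return mask(cv2.cvtColor(cv2.imread('pics/'+f),cv2.COLOR_BGR2RGB))
def report(k,m):
    # rows at rack y = +20,0,-20, walking along rack x; height of canister tops
    for y in(24,0,-24):
        s=''
        for x in range(-60,26,3):
            z=44-x*.177+19
            u,v=proj(m,[500.6+.9895*x+.1442*y,53.8-.1442*x+.9895*y,z]).round().astype(int)
            s+='#' if 0<=u<640 and 0<=v<480 and k[v,u] else '.'
        print('y',y,s)
E
python3 - <<'E'
from chk import *
m=camera_model('wrist'); s=read_state(); print(s['clock'],s['eef_pos'])
im,m=snap('wrist','w7.png')
report(canpix('w5.png'),m); report(canpix('w7.png'),m)
k=canpix('w7.png')
n,l,st,c=cv2.connectedComponentsWithStats(k)
print([tuple(x) for x in st if x[4]>400])
E
```

```text
11.4167 [493.10917686 -23.55961251 305.15064063]
y 24 ###.############.............
y 0 ###.############.............
y -24 ###############..............
y 24 ################.............
y 0 ################.............
y -24 ###############..............
[(np.int32(0), np.int32(0), np.int32(640), np.int32(480), np.int32(296151)), (np.int32(0), np.int32(0), np.int32(124), np.int32(8), np.int32(453)), (np.int32(162), np.int32(101), np.int32(138), np.int32(22), np.int32(2558)), (np.int32(164), np.int32(123), np.int32(136), np.int32(51), np.int32(6377)), (np.int32(298), np.int32(203), np.int32(38), np.int32(21), np.int32(463))]
```

```bash
python3 - <<'E'
from chk import *
m=camera_model('wrist')
for f in('w5.png','w7.png'):
    g=cv2.cvtColor(cv2.imread('pics/'+f),cv2.COLOR_BGR2RGB).astype(int)
    print(f)
    for r in range(106,176,6):
        row=g[r,255:330,0]; k=np.argmax(np.diff(row)); 
        p=ray(m,255+k+1,r,52)
        print(r,255+k+1,[g[r,c,0] for c in range(285,312,3)])
    for c in range(262,300,6): col=g[150:190,c,0]; print('bot',c,150+np.argmax(np.diff(col)), 'top',c,95+np.argmin(np.diff(g[95:120,c,0])))
b=cv2.imread('pics/w7.png')[90:190,220:350]
cv2.imwrite('pics/w7c.png',cv2.resize(b,None,fx=6,fy=6,interpolation=cv2.INTER_CUBIC))
E
```

```text
w5.png
106 256 [np.int64(85), np.int64(84), np.int64(81), np.int64(86), np.int64(129), np.int64(158), np.int64(162), np.int64(160), np.int64(160)]
112 256 [np.int64(88), np.int64(84), np.int64(84), np.int64(71), np.int64(70), np.int64(57), np.int64(157), np.int64(152), np.int64(152)]
118 256 [np.int64(90), np.int64(85), np.int64(84), np.int64(80), np.int64(73), np.int64(58), np.int64(156), np.int64(148), np.int64(151)]
124 302 [np.int64(140), np.int64(124), np.int64(106), np.int64(91), np.int64(63), np.int64(44), np.int64(173), np.int64(170), np.int64(170)]
130 256 [np.int64(87), np.int64(85), np.int64(84), np.int64(75), np.int64(68), np.int64(41), np.int64(177), np.int64(173), np.int64(174)]
136 301 [np.int64(86), np.int64(84), np.int64(85), np.int64(73), np.int64(72), np.int64(37), np.int64(168), np.int64(171), np.int64(166)]
142 301 [np.int64(84), np.int64(83), np.int64(82), np.int64(74), np.int64(70), np.int64(70), np.int64(168), np.int64(165), np.int64(166)]
148 300 [np.int64(89), np.int64(86), np.int64(82), np.int64(72), np.int64(68), np.int64(118), np.int64(166), np.int64(169)
[... 1888 characters left out ...]
t64(82), np.int64(83), np.int64(75), np.int64(66), np.int64(173), np.int64(168), np.int64(169), np.int64(169)]
160 300 [np.int64(87), np.int64(79), np.int64(81), np.int64(72), np.int64(68), np.int64(159), np.int64(160), np.int64(157), np.int64(160)]
166 300 [np.int64(88), np.int64(83), np.int64(78), np.int64(73), np.int64(63), np.int64(177), np.int64(174), np.int64(173), np.int64(173)]
172 258 [np.int64(143), np.int64(132), np.int64(154), np.int64(183), np.int64(177), np.int64(172), np.int64(171), np.int64(173), np.int64(170)]
bot 262 170 top 262 100
bot 268 171 top 268 100
bot 274 171 top 274 100
bot 280 171 top 280 100
bot 286 171 top 286 101
bot 292 170 top 292 101
bot 298 170 top 298 102
```

View pics/w7c.png

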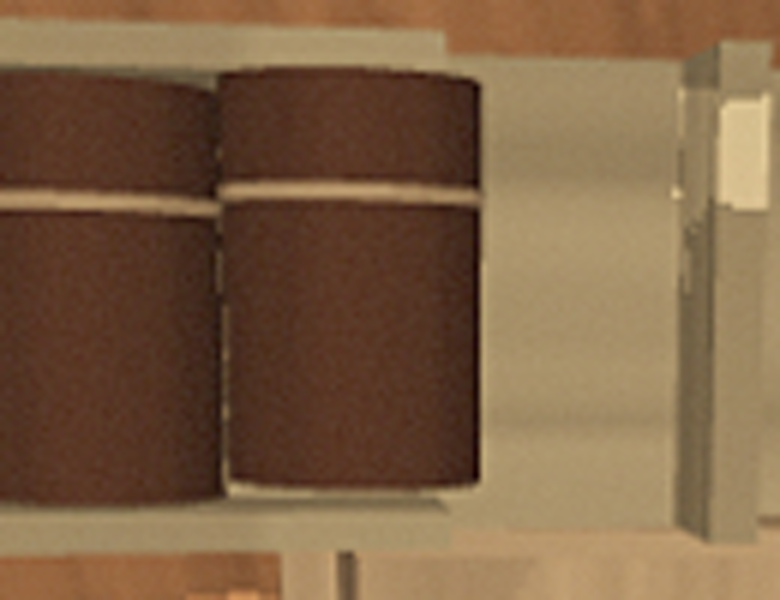

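The crop shows canister 1 now square (220–480), its +y end against the far guide at row 68, but still stuck. I'll roll it down gently with the closed fingertips resting lightly on its top.

Emit:
carry_out(
  slide=[
    [-0.136, 0.334, 0],
    [-0.136, 0.334, 0],
    [-0.136, 0.334, 0],
    [-0.136, 0.334, -0.15],
    [-0.136, 0.334, -0.3],
    [-0.136, 0.334, -0.45],
    [-0.136, 0.334, -0.52],
    [-0.136, 0.334, -0.52],
    [-0.136, 0.334, -0.52],
  ],
  dr=[
    [0, 0, 0],
    [0, 0, 0],
    [0, 0, 0],
    [0, 0, 0],
    [0, 0, 0],
    [0, 0, 0],
    [0, 0, 0],
    [0, 0, 0],
    [0, 0, 0],
  ],
  gripper=[0, 0, 0, 0, 0, 0, 0, 0, 0],
)

```text
clock: 12.22
eef_pos: [459.0, 59.9, 175.1]
eef_rot: [-3.139, 0.001, 1.426]
wrist_force: [0.7, -0.2, 0.8]
finger_gap: 0.8
finger_force: 0.0
```

Emit:
carry_out(
  slide=[
    [0, 0, -0.012],
    [0, 0, -0.024],
    [0, 0, -0.03],
    [0, 0, -0.034],
  ],
  dr=[
    [0, 0, 0],
    [0, 0, 0],
    [0, 0, 0],
    [0, 0, 0],
  ],
  gripper=[0, 0, 0, 0],
)

```text
clock: 12.55
eef_pos: [459.6, 59.9, 167.8]
eef_rot: [3.141, -0.0, 1.426]
wrist_force: [0.3, 0.3, 0.3]
finger_gap: 0.4
finger_force: 0.0
```

Emit:
carry_out(
  slide=[
    [0, 0, -0.004],
    [0, 0, -0.006],
    [0, 0, -0.006],
  ],
  dr=[
    [0, 0, 0],
    [0, 0, 0],
    [0, 0, 0],
  ],
  gripper=[0, 0, 0],
)

```text
clock: 12.8
eef_pos: [460.2, 59.8, 167.0]
eef_rot: [3.139, -0.0, 1.426]
wrist_force: [0.3, -0.5, 8.5]
finger_gap: 0.4
finger_force: 4.4
```

Emit:
carry_out(
  slide=[
    [0.024, -0.0035, 0.0005],
    [0.048, -0.007, -0.0015],
    [0.071, -0.0104, -0.0035],
    [0.095, -0.0138, -0.0055],
    [0.119, -0.0173, -0.007],
    [0.135, -0.0196, 0.03],
    [0.135, -0.0196, 0.15],
    [0.135, -0.0196, 0.3],
  ],
  dr=[
    [0, 0, 0],
    [0, 0, 0],
    [0, 0, 0],
    [0, 0, 0],
    [0, 0, 0],
    [0, 0, 0],
    [0, 0, 0],
    [0, 0, 0],
  ],
  gripper=[0, 0, 0, 0, 0, 0, 0, 0],
)

```text
clock: 13.47
eef_pos: [492.6, 54.9, 240.4]
eef_rot: [-3.137, 0.001, 1.426]
wrist_force: [0.2, 0.4, 0.4]
finger_gap: 0.3
finger_force: 0.0
```

Emit:
carry_out(
  slide=[
    [-0.01, -0.3, 0.26],
    [-0.01, -0.314, 0.26],
    [-0.01, -0.314, 0.26],
    [-0.01, -0.314, 0.26],
    [-0.01, -0.314, 0.26],
    [-0.01, -0.314, 0.26],
  ],
  dr=[
    [0, 0, 0],
    [0, 0, 0],
    [0, 0, 0],
    [0, 0, 0],
    [0, 0, 0],
    [0, 0, 0],
  ],
  gripper=[0, 0, 0, 0, 0, 0],
)

```text
clock: 13.97
eef_pos: [490.5, -22.9, 305.1]
eef_rot: [-3.14, -0.0, 1.426]
wrist_force: [-0.1, -0.2, -0.4]
finger_gap: 0.2
finger_force: 0.0
```

```bash
python3 - <<'E'
from chk import *
s=read_state(); print(s['clock'],s['eef_pos'])
im,m=snap('wrist','w8.png')
k=canpix('w8.png'); report(k,m)
def prow(y):  # 1-mm profile of red level along track at canister-top height
    for x in range(-100,26,2):
        z=44-x*.177+19
        u,v=proj(m,[500.6+.9895*x+.1442*y,53.8-.1442*x+.9895*y,z]).round().astype(int)
        yield x,(int(im[v,u,0]) if 0<=u<640 and 0<=v<480 else -1)
for y in(18,-20): print(y,list(v for _,v in prow(y)))
E
```

```text
13.9667 [490.48365778 -22.88414764 305.06445331]
y 24 ###########################..
y 0 ###########################..
y -24 ###########################..
18 [157, 159, 156, 155, 63, 76, 79, 80, 80, 83, 82, 85, 86, 80, 82, 83, 75, 75, 77, 74, 72, 57, 110, 69, 72, 73, 83, 87, 84, 83, 82, 83, 81, 82, 83, 77, 79, 76, 75, 67, 63, 64, 67, 73, 76, 78, 82, 83, 84, 83, 85, 81, 83, 80, 75, 109, 112, 106, 96, 81, 159, 219, 216]
-20 [170, 171, 172, 177, 60, 77, 73, 76, 83, 82, 80, 82, 84, 82, 84, 83, 76, 73, 78, 75, 67, 62, 53, 71, 71, 76, 80, 85, 84, 82, 83, 86, 86, 79, 83, 76, 80, 80, 77, 68, 65, 63, 69, 74, 74, 75, 84, 78, 81, 86, 85, 83, 86, 81, 78, 78, 83, 72, 76, 58, 124, 159, 156]
```

```bash
python3 - <<'E'
from chk import *
m=camera_model('wrist')
im=cv2.cvtColor(cv2.imread('pics/w8.png'),cv2.COLOR_BGR2RGB).astype(int)
W=lambda x,y,z:[500.6+.9895*x+.1442*y,53.8-.1442*x+.9895*y,z]
t=np.linspace(0,np.pi*2,181)
for n,cx,cz in((1,0,44),(2,-39.6,51),(3,-79.2,58)):
    for y in(20,-20):
        P=np.array([proj(m,W(cx+20*np.cos(a),y,cz+20*np.sin(a))) for a in t]); i,j=P[:,0].argmin(),P[:,0].argmax()
        f=lambda q:(q.round(1),im[int(round(q[1])),int(q[0])-6:int(q[0])+8,0])
        print(n,y,'min',*f(P[i]),'max',*f(P[j]))
    u=proj(m,W(cx,30,cz+19)); v=proj(m,W(cx,-30,cz+19))
    for q in(u,v): c,r=q.round().astype(int); print('  end',q.round(1),im[r-8:r+9,c,0])
for x,y in((0,-60),(0,-90)): pass
k=canpix('w8.png')
E
```

```text
1 20 min [298.2 117. ] [75 73 71 69 67 65 57 63 67 68 66 74 71 72] max [340.9 117. ] [110 108 102  97  92  85  61 103 151 215 217 215 216 214]
1 -20 min [298.9 160.7] [72 76 71 71 68 68 61 54 63 63 69 73 69 74] max [340.2 160.7] [ 82  72  76  76  69  58  96 124 159 159 160 156 160 161]
  end [319.5 103.7] [148 147 147 149 159 161 152  93  81  84  85  87  86  86  87  86  87]
  end [319.5 172.9] [ 85  86  83  84  83  81  85 138 178 173 171 170 168 174 188 182 185]
2 20 min [254.4 116.4] [70 70 65 58 61 55 93 72 63 73 69 75 75 75] max [298.3 116.7] [75 73 71 69 67 65 57 63 67 68 66 74 71 72]
2 -20 min [256.5 161.3] [68 71 72 64 65 53 78 70 67 70 71 74 73 81] max [299. 161.] [72 76 71 71 68 68 61 54 63 63 69 73 69 74]
  end [273.4 102.9] [172 172 170 172 173 173 167 128 105  95  81  89  82  83  82  86  83]
  end [275.8 173.6] [ 82  85  81  83  82  83  80  80  81 134 178 172 172 170 168 170 176]
3 20 min [208.3 115.6] [156 154 153 154 156 159 149  84  68  75  76  75  78  72] max [254.1 116.4] [70 70 65 58 61 55 93 72 63 73 69 75 75 75]
3 -20 min [212.  161.8] [168 170 167 170 171 177 140  75  65  72  76  76  77  77] max [256.3 161.3] [68 71 72 64 65 53 78 70 67 70 71 74 73 81]
  end [225.2 102. ] [164 162 163 161 161 164 154 112 101  90  81  83  88  83  82  80  83]
  end [230.1 174.3] [ 83  81  85  84  83  84  83  84  76 103 155 164 162 162 161 163 158]
```

All three canisters match their target positions to within about 1 px, and canister 0 lies in the tray. The arm is clear, so I'm handing in the job.

```bash
python3 -c "
from cell import *
print(sign_off())"
```

```text
the job is handed in; nothing more can be done
None
```

I handed the job in at about 14 s: the tray stands square against the end bay with canister 0 flat in it, and canister 1, which jammed on the guides and needed a nudge and a roll from above, is at the stop with 2 and 3 behind it. The last wrist picture put canisters 1–3 within about 1 mm of target, I steered clear of the bowl, mug and jar but did not re-measure them, and `sign_off()` returned no verdict.

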